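Fetch the bowl from behind the cups and put the cups back

ROBOT

A 7-joint arm with a two-finger parallel gripper is mounted at the origin on the work surface. World frame = base frame: x ahead of the robot, y to its left, z up, the work surface at z = 0. Lengths are in m, angles in rad, forces in N, time in s.
With the tool pointing down it reaches from about 0.35 to 0.9 m from the base axis. Payload 8.1 kg.
Tool frame: the origin (TCP) lies on the centre line of the jaws, within the pads' length; the fingertips stand 22 mm ahead of it and the grasp point (between the pads) lies 3 mm ahead of it; z points along the fingers, y is the direction in which the jaws open and shut (so a half turn about z gives the same grasp; the last joint's range is limited). The gripper opens to 92 mm and grips with 3 to 60 N. Pads are 19 mm wide; open, the fingers measure 130 mm over their backs; the gripper's body (75 mm by 190 mm) begins 47 mm behind the grasp point.
Start: joints at [-1.365, 0.434, 0.025, 1.573, -0.012, 1.134, -0.075], TCP at [0.19, 0.595, 0.249] pointing down, gripper open.
Joint ranges: [-2.62, 2.62], [-0.44, 2.09], [-1.27, 1.32], [0.08, 2.57], [-1.32, 4.46], [0.12, 2], [-2.74, 2.74]. Speed limits (rad/s): [2.22, 2.22, 3.01, 3.01, 3.14, 3.14, 3.14].

INTERFACE

Orientations are given as a rotation vector (axis times angle).
In Python, from cell import arm gives the robot as it stands.
- The arm moves only by the shell command python3 -m pendant 'ROWS' [FORCE]. ROWS is JSON, a list that holds one entry, the list of rows, each a list of 7 numbers: the shift along the tool's x, y, z in units of 0.04 m (1.0 is 0.04 m), then the turn, a rotation vector about the tool's x, y, z in units of 0.08 rad (1.0 is 0.08 rad), then the closure, from 0 (fully open) to 1 (shut). In form: [[[tx, ty, tz, ax, ay, az, fingers], ...]]. A call has 1 to 20 rows; each row shifts and turns the commanded pose from where the row before left it, along the tool's axes as they then stand; what a row does not reach is not made up. A row lasts 1/12 s, in which the tool goes at most 41.7 mm and 7.16 degrees, less where a joint would pass 70% of its speed; a pose out of reach is approached as far as the arm can. A call with a number of a shift or a turn outside -1 to 1 is refused whole. A call with a gripper value outside its range is refused whole. The fingers move at their own pace and stop on an object; FORCE is the grip in N (left out, the last holds). Time passes only in rows, so rows that do not move let the fingers close. It gives the time, the measured TCP pose, the force and the opening at its end, in the units of the state.
- arm.observe(): the state, without advancing time (a new reading comes with each control period).
- arm.get_image(name): name is "side" or "top"; returns a dict with "img" (400x640x3 uint8, red, green, blue), "z_map" (400x640 float32, m along the optical axis (not along the pixel's ray), 0 where there is no reading), "K" (3x3 intrinsics, pixels), "R" (3x3) and "t" (3): a world point X has camera coordinates R X + t. Camera axes: x right, y down, z forward; pixel columns grow to the right and rows downward; lengths in m; the calibration is good to about 2 mm. A picture is of the moment at which its call begins.
- arm.sign_off(): hands the job in, once; it reports no verdict.
The state is a dict: "clock": time; "joints": joint angles; "dq": joint speeds; "joint_efforts": joint torques, N m; "position": TCP position; "ee_rot": TCP orientation; "force": force on the tool from outside, world axes, zero at the start; "ft_torque": the same for the moment, N m; "width": opening from 0.0 (shut) to 1.0 (fully open).
Only numpy, scipy, OpenCV 4.12 (cv2) and the standard library are available. Lean on these libraries where they do the work, as an engineer would, in place of code of your own. Each camera call takes 0.05 s, during which the arm holds its last target.

TASK

Please get the coral bowl out of the top tier: first take the purple straw cup and the mint egg cup that stand in front of it out to the wooden board, then lift the bowl straight up out of the lime plate, leaving the plate lying where it is, and set it upright in the middle of the round cork mat. After that put the straw cup and the egg cup back in the tier, each on the very spot where it stood. Do not tip the cups over, and leave the snack pot on the board and the honey jar where they are.

Things in the scene. Friction and masses are not known exactly. Their poses are not given: they have to be found in the camera images.
- cup: Purple straw cup, round, 62 mm across, with a paler lid 64 mm across from 80 to 106 mm up (hold it there, about 92 mm up) and a thin white straw on its axis up to 136 mm. 0.12 kg. Origin: centre of its underside, z up. Stands on the top tier's floor in front of the bowl, 16 mm from the bowl's rim (which is lower than the lid), beside the egg cup with a gap of about 12 mm.
- egg_cup: Mint ceramic egg cup, round: foot 41 mm across, thin stem, open cup 48 mm across from 40 mm up to its rim at 63 mm (hold it across the outside there, about 50 mm up). 75 g. Origin: centre of its underside, z up. Stands on the top tier's floor beside the straw cup, each about 34 mm off the tier's middle line; which is on which side varies.
- bowl: Coral plastic bowl, 52 mm high; thick rolled rim 130 mm across outside, 112 mm inside (9 mm wide), 12 mm deep with upright faces to pinch; inner floor 8 to 13 mm up. 0.11 kg. Origin: centre of its underside, z up. Its foot, 104 mm across, sits in the lime plate's well (11 mm deep, 2 mm play all round); the rim's top is then 56 mm above the tier's floor.
- plate: Lime silicone plate, 152 mm across, 17 mm high, with a round well 108 mm across whose floor is 4 mm up. 0.2 kg, loose. Lies on the top tier's floor, towards the rear, under the bowl, and stays there. Origin: centre of its underside, z up.
- tier: White rack of three stacked tiers, fixed. Origin at counter height, x to its rear (away from the robot), z up. Top floor 120 mm up, from x -125 to 121 mm, y -88 to 88 mm. Above it: front lip 18 mm, rear partition 46 mm (behind it a slot with a small flap, not used), side walls 20 mm, rising from x -50 to 48 mm at x -18 and rearward. So pinch the bowl at the front of its rim, once the cups are out.
- board: Wooden board, fixed on the counter, 300 mm (its x) by 200 mm (its y), 18 mm thick: the side area for the cups. Origin: centre of its underside. The snack pot stands on it near the edge on its +y side.
- mat: Round cork mat with a navy edge, fixed on the counter, 190 mm across, 5 mm thick. Origin: centre of its underside.
- snack_pot: Round yellow snack pot with a pale yellow lid, 53 mm across, 49 mm high, standing on the board. Origin: centre of its underside. To be left alone.
- honey_jar: Amber honey jar, 58 mm across, 95 mm high, standing on the counter beyond the mat. Origin: centre of its underside. To be left alone.
Not all that is in view belongs to the job. There is more than one size of the bowl; the one meant has the size given above. Leave any black look-alike of the egg_cup alone.

How it is judged:
On the way, in this order (a step that is already met when the one before it is completed fails the run):
1. the straw cup and the egg cup both stand upright on the wooden board, released, and the bowl is still in the tier where it was (x of cup in the frame of board between -0.14 and 0.14 m and y of cup in the frame of board between -0.09 and 0.09 m and z of cup in the frame of board between 0.014 and 0.024 m and contact force between each of cup, egg_cup and the fingers below 0.1 N and angle between each of cup, egg_cup's own z axis and vertical below 0.1 rad and linear speed of each of cup, egg_cup below 0.03 m/s and x of egg_cup in the frame of board between -0.14 and 0.14 m and y of egg_cup in the frame of board between -0.09 and 0.09 m and z of egg_cup in the frame of board between 0.014 and 0.024 m and distance of bowl from where it was at the start of the episode below 0.02 m), for 0.2 s.
2. the bowl stands upright in the middle of the cork mat, released, and both cups are still on the board (horizontal distance between bowl and mat below 0.015 m and z of bowl in the frame of mat between 0.002 and 0.01 m and contact force between each of bowl, cup, egg_cup and the fingers below 0.1 N and angle between each of bowl, cup, egg_cup's own z axis and vertical below 0.1 rad and linear speed of each of bowl, cup, egg_cup below 0.03 m/s and x of cup in the frame of board between -0.14 and 0.14 m and y of cup in the frame of board between -0.09 and 0.09 m and z of cup in the frame of board between 0.014 and 0.024 m and x of egg_cup in the frame of board between -0.14 and 0.14 m and y of egg_cup in the frame of board between -0.09 and 0.09 m and z of egg_cup in the frame of board between 0.014 and 0.024 m and distance of plate from where it was at the start of the episode below 0.015 m), for 0.2 s.
At the end, for the whole second after the job is handed in: Bowl upright and released on the cork mat, centres within 15 mm; straw cup and egg cup upright and released in the top tier, each within 15 mm of where it stood at the start; lime plate within 15 mm of its start; snack pot and honey jar moved less than 20 mm; all at rest (horizontal distance between bowl and mat below 0.015 m and z of bowl in the frame of mat between 0.002 and 0.01 m and contact force between each of bowl, cup, egg_cup and the fingers below 0.1 N and angle between each of bowl, cup, egg_cup, plate's own z axis and vertical below 0.1 rad and linear speed of each of bowl, cup, egg_cup below 0.03 m/s and distance of each of cup, egg_cup, plate from where it was at the start of the episode below 0.015 m and distance of each of snack_pot, honey_jar from where it was at the start of the episode below 0.02 m); the robot touches nothing.
It fails at once if the lime plate is dragged up (more than 10 mm off the tier's floor) (height (world z) of plate above 0.13 m).
It fails at once if the straw cup or the egg cup is tipped over (more than 45 degrees) (angle between any of cup, egg_cup's own z axis and vertical above 0.78 rad).
It fails at once if the snack pot or the honey jar is knocked away (more than 30 mm) (distance of any of snack_pot, honey_jar from where it was at the start of the episode above 0.03 m).
It also fails if it takes over 141 s, if anything falls off the work surface, if the arm or the gripper's body presses on something with over 40 N, if the wrist force passes 120 N, or if a joint passes its speed limit or range.

## Working session

There is one attempt and no reset: what is moved stays moved. The work goes in short steps, Python scripts to look and compute and a shell command to move; the robot and the scene stay as the last step left them, time stands still between calls to the robot, and variables do not carry over. Pictures are saved under pics/ and viewed, and the job is handed in when it is done.

```bash
ls; mkdir -p pics; python3 - <<'E'
from cell import arm
import cv2,numpy as np
for n in ["side","top"]:
    d=arm.get_image(n); cv2.imwrite(f"pics/{n}0.png",d["img"][:,:,::-1]); np.savez(f"{n}0.npz",**d)
    print(n,d["K"].tolist(),(-d["R"].T@d["t"]).round(3), d["R"].round(3).tolist())
print(arm.observe())
E
```

```text
pics
side [[409.31873899098844, 0.0, 323.340596411515], [0.0, 409.31873899098844, 202.20805119160832], [0.0, 0.0, 1.0]] [0.928 0.56  1.013] [[-0.823, 0.568, 0.002], [0.442, 0.644, -0.625], [-0.356, -0.513, -0.781]]
top [[370.764563233993, 0.0, 321.48347460019795], [0.0, 370.764563233993, 199.69626877516376], [0.0, 0.0, 1.0]] [ 0.425 -0.066  1.048] [[-0.004, -1.0, 0.015], [-0.998, 0.003, -0.061], [0.061, -0.016, -0.998]]
{'clock': 0.1, 'joints': array([-1.36460347,  0.43513253,  0.02495112,  1.57399692, -0.01156546,
        1.1340639 , -0.0751214 ]), 'dq': array([ 0.00021721, -0.0006851 ,  0.00017219, -0.00336679,  0.0005082 ,
        0.00107591,  0.00059298]), 'joint_efforts': array([ 3.24111454e-03, -6.69115376e+01,  9.88068245e-01, -3.15140462e+01,
       -6.05178857e-02,  3.74363526e-02,  1.73424974e-05]), 'position': array([0.18985469, 0.59499825, 0.24803967]), 'ee_rot': array([-4.83201190e-01, -3.10413707e+00,  2.28499726e-03]), 'force': array([ 1.1203815 , -0.08818079, -0.24135691]), 'ft_torque': array([ 0.01369116, -0.01293649,  0.03038447]), 'width': 1.001554559487043}
```

View pics/side0.png

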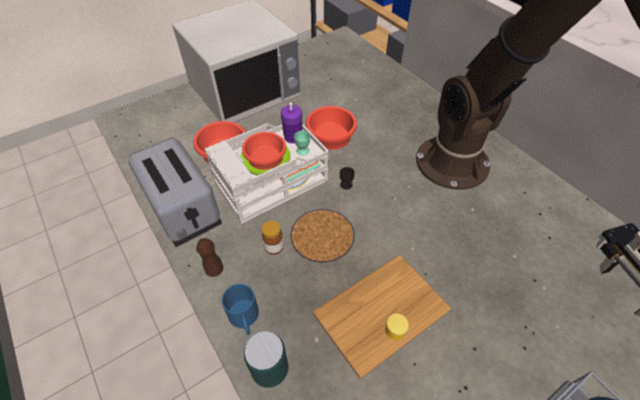

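View pics/top0.png

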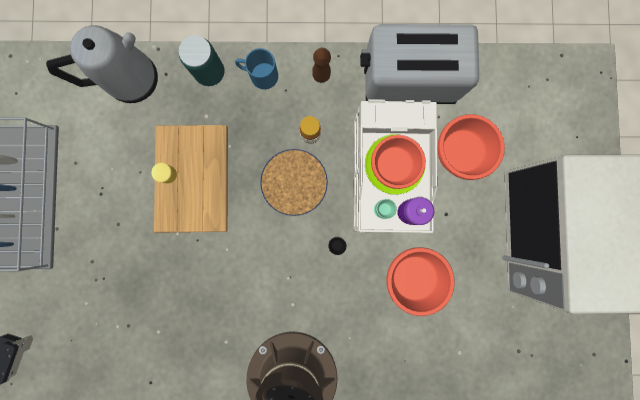

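```bash
cat > h.py <<'E'
import numpy as np,cv2
def load(n): return dict(np.load(n+".npz"))
def grab(n,save):
    from cell import arm
    d=arm.get_image(n); np.savez(save+".npz",**d); cv2.imwrite(f"pics/{save}.png",d["img"][:,:,::-1]); return d
def ray(d,u,v,z):
    c=-d["R"].T@d["t"]; r=d["R"].T@np.linalg.inv(d["K"])@np.array([u,v,1.]); return c+r*(z-c[2])/r[2]
def cloud(d):
    v,u=np.mgrid[:400,:640]; Z=d["z_map"]; P=np.stack([u,v,np.ones_like(u)],-1)@np.linalg.inv(d["K"]).T*Z[...,None]
    return (P-d["t"])@d["R"]
def hsv(d): return cv2.cvtColor(d["img"],cv2.COLOR_RGB2HSV)
def blobs(d,lo,hi,amin=25):
    m=cv2.inRange(hsv(d),lo,hi); n,l,s,c=cv2.connectedComponentsWithStats(m)
    return [(l==i,s[i],c[i]) for i in range(1,n) if s[i][4]>=amin]
E
python3 - <<'E'
from h import *
for n in ["top0","side0"]:
    d=load(n);P=cloud(d);H=hsv(d)
    print(n)
    for nm,lo,hi in [("purple",(125,80,60),(150,255,255)),("mint",(70,60,90),(90,200,255)),("lime",(35,150,100),(48,255,255)),("coral",(0,120,120),(6,220,255)),("yellow",(24,80,150),(32,255,255)),("amber",(14,180,120),(23,255,255)),("navy",(105,60,30),(130,255,120)),("board",(10,80,120),(18,170,255))]:
        for m,s,c in blobs(d,lo,hi,30):
            z=P[m][:,2]; print(nm,s.tolist(),c.round(1),"z",np.percentile(z,[2,50,98]).round(3),"xy",np.median(P[m],0).round(3))
d=load("top0");c=cv2.resize(d["img"][90:245,340:450,::-1],None,fx=5,fy=3.8*5/3.8*0.75,interpolation=cv2.INTER_CUBIC);c=cv2.resize(d["img"][90:240,340:520,::-1],None,fx=4,fy=4,interpolation=cv2.INTER_CUBIC);cv2.imwrite("pics/crop_top.png",c)
d=load("side0");c=cv2.resize(d["img"][90:225,190:370,::-1],None,fx=4,fy=4,interpolation=cv2.INTER_CUBIC);cv2.imwrite("pics/crop_side.png",c)
E
```

```text
top0
purple [398, 197, 36, 28, 782] [415.7 211.1] z [0.145 0.228 0.236] xy [ 0.449 -0.288  0.228]
mint [374, 199, 22, 20, 336] [384.9 208.7] z [0.123 0.162 0.184] xy [ 0.457 -0.233  0.162]
lime [365, 136, 59, 58, 497] [382.2 174.2] z [0.131 0.135 0.14 ] xy [ 0.53  -0.217  0.135]
coral [438, 114, 67, 66, 3415] [470.5 146.8] z [0.007 0.026 0.073] xy [ 0.635 -0.501  0.026]
coral [371, 135, 54, 54, 2230] [398.  161.6] z [0.129 0.137 0.178] xy [ 0.575 -0.27   0.137]
coral [386, 248, 69, 68, 3607] [420.1 281.1] z [0.007 0.021 0.073] xy [ 0.264 -0.351  0.021]
yellow [151, 163, 20, 19, 303] [160.7 172.1] z [0.006 0.067 0.071] xy [0.56  0.344 0.067]
amber [300, 117, 19, 18, 260] [309.4 125.6] z [0.091 0.095 0.099] xy [ 0.677 -0.049  0.095]
board [154, 125, 73, 108, 7279] [191.5 178.6] z [0.014 0.018 0.022] xy [0.541 0.277 0.018]
board [262, 150, 65, 65, 3236] [293.6 181.9] z [0.001 0.005 0.009] xy [ 0.539 -0.005  0.005]
side0
purple [281, 105, 22, 38, 585] [291.1 121.4] z [0.131 0.212 0.235] xy [ 0.465 -0.281  0.212]
mint [295, 131, 15, 24, 271] [301.9 141.7] z [0.124 0.166 0.183] xy [ 0.46  
[... 1044 characters left out ...]
239.3 305.5] z [0.008 0.056 0.09 ] xy [0.851 0.072 0.056]
navy [590, 397, 23, 3, 35] [601.1 398.5] z [0.138 0.163 0.182] xy [0.374 0.701 0.163]
board [360, 0, 48, 30, 391] [386.   12.4] z [-0.214 -0.207 -0.198] xy [-0.777 -1.253 -0.207]
board [315, 20, 18, 13, 111] [323.2  26.2] z [-0.608 -0.59  -0.577] xy [-0.782 -1.906 -0.59 ]
board [360, 24, 30, 30, 442] [377.3  37.6] z [-0.602 -0.589 -0.568] xy [-1.008 -1.561 -0.589]
board [287, 161, 31, 16, 65] [302.3 168.7] z [0.066 0.072 0.12 ] xy [ 0.481 -0.207  0.072]
board [292, 210, 61, 51, 2462] [322.1 235. ] z [0.001 0.005 0.009] xy [ 0.542 -0.003  0.005]
board [313, 255, 138, 124, 8255] [379.4 313.4] z [0.012 0.018 0.022] xy [0.57  0.285 0.018]
```

View pics/crop_top.png

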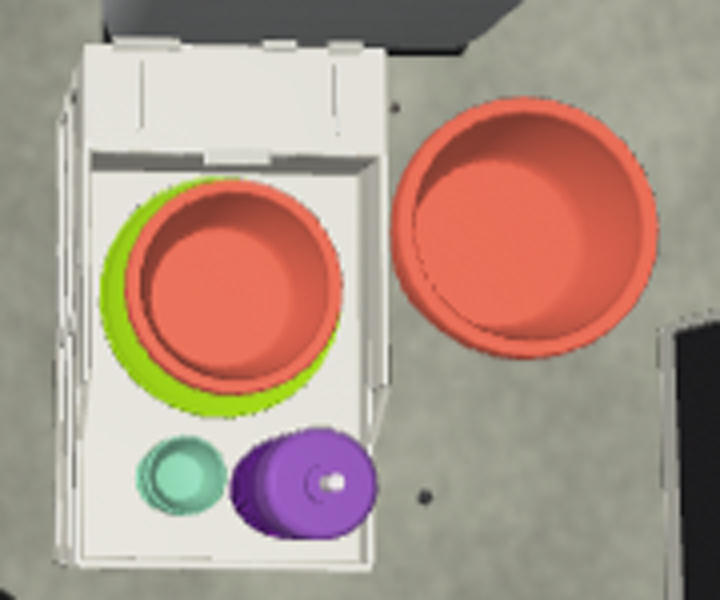

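View pics/crop_side.png

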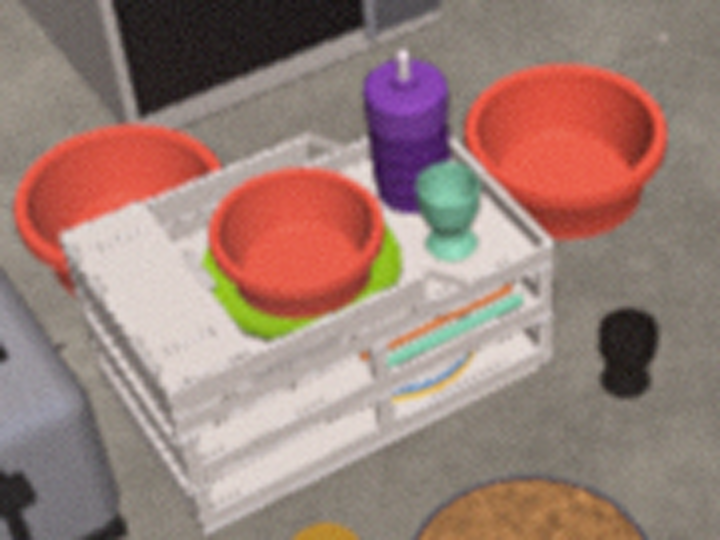

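```bash
cat > m.py <<'E'
from h import *
COL={"cup":((120,60,60),(155,255,255)),"egg":((70,60,90),(90,200,255)),"bowl":((0,110,110),(8,225,255)),"pot":((20,50,150),(34,255,255)),"jar":((14,150,100),(23,255,255)),"mat":None}
def circ(d,P,m,z0,z1):
    mm=m&(P[...,2]>z0)&(P[...,2]<z1); pts=P[mm][:,:2].astype(np.float32)
    if len(pts)<8: return None
    h=cv2.convexHull(pts*1000); (c,r)=cv2.minEnclosingCircle(h); e=cv2.fitEllipse(h) if len(h)>=5 else None
    return (np.array(c)/1000).round(4),round(2*r,1),(np.array(e[0])/1000).round(4),np.round(e[1],1),len(pts)
def rc(d,m,z):
    cs,_=cv2.findContours(m.astype(np.uint8),cv2.RETR_EXTERNAL,cv2.CHAIN_APPROX_NONE); c=max(cs,key=len)[:,0]
    q=np.array([ray(d,u,v,z)[:2] for u,v in c],np.float32)*1000
    e=cv2.fitEllipse(q); return (np.array(e[0])/1000).round(4),np.round(e[1],1)
def near(d,P,col,x,y,r):
    return (cv2.inRange(hsv(d),*COL[col])>0)&(np.hypot(P[...,0]-x,P[...,1]-y)<r)
E
python3 - <<'E'
from m import *
for n in ["top0","side0"]:
    d=load(n);P=cloud(d);print(n)
    print("cup",circ(d,P,near(d,P,"cup",.46,-.29,.08),.222,.24))
    print("egg",circ(d,P,near(d,P,"egg",.46,-.23,.05),.177,.19))
    b=near(d,P,"bowl",.575,-.27,.09)
    print("bowl",circ(d,P,b,.168,.19), rc(d,b,.176) )
    print("pot",circ(d,P,near(d,P,"pot",.56,.344,.05),.060,.075))
    print("jar",circ(d,P,near(d,P,"jar",.677,-.049,.05),.088,.103))
    H=hsv(d); mm=(np.hypot(P[...,0]-.54,P[...,1]+.003)<.12)&(abs(P[...,2]-.004)<.01)&(H[...,1]>90)
    print("mat",rc(d,mm,.005))
    bm=cv2.inRange(H,(9,70,100),(19,180,255))>0; bm&=(P[...,1]>.12)&(P[...,2]<.03)&(P[...,2]>.005)&(P[...,0]>.3)
    cs=P[bm][:,:2].astype(np.float32)*1000; print("board",cv2.minAreaRect(cs))
    lm=(cv2.inRange(H,(33,130,80),(50,255,255))>0)&(P[...,2]>.11)
    print("plate",circ(d,P,lm,.125,.15), rc(d,lm,.137) if n=="top0" else "")
# tier: white points at heights
d=load("top0");P=cloud(d);H=hsv(d)
w=(H[...,1]<30)&(H[...,2]>150)&(np.hypot(P[...,0]-.55,P[...,1]+.27)<.25)
fl=w&(abs(P[...,2]-.12)<.006); print("floor",fl.sum(),cv2.minAreaRect(P[fl][:,:2].astype(np.float32)*1000), P[fl].min(0),P[fl].max(0))
for z0,z1 in [(.13,.145),(.145,.16),(.16,.175)]:
    q=w&(P[...,2]>z0)&(P[...,2]<z1); print(z0,q.sum(),P[q].min(0).round(3),P[q].max(0).round(3))
E
```

```text
top0
cup (array([ 0.4508, -0.2975]), 63.0, array([ 0.4506, -0.2973]), array([61.3, 62.5]), 599)
egg (array([ 0.4577, -0.2303]), 46.5, array([ 0.4574, -0.2302]), array([45.1, 46.2]), 66)
bowl (array([ 0.5695, -0.2629]), 129.3, array([ 0.5698, -0.2627]), array([126.3, 128.5]), 582) (array([ 0.5695, -0.2623]), array([124.3, 127.2]))
pot (array([0.561 , 0.3427]), 52.7, array([0.561 , 0.3437]), array([49.5, 52. ]), 302)
jar (array([ 0.6778, -0.0507]), 50.0, array([ 0.6774, -0.0508]), array([47.6, 49.7]), 287)
mat (array([ 0.5403, -0.0041]), array([179. , 180.9]))
board ((551.06103515625, 282.3629150390625), (299.38568115234375, 200.23316955566406), 0.5317167043685913)
plate (array([ 0.5698, -0.2627]), 150.2, array([ 0.5702, -0.2631]), array([148.5, 150. ]), 515) (array([ 0.5731, -0.267 ]), array([142.7, 149.6]))
side0
cup (array([ 0.4514, -0.2972]), 65.2, array([ 0.4518, -0.2972]), array([62.3, 62.8]), 229)
egg (array([ 0.4581, -0.2322]), 51.2, array([ 0.4578, -0.2314]), array([43.2, 50.1]), 51)
bowl (array([ 0.5715, -0.2628]), 133.8, array([ 0.5717, -0.2627]), array([126.4, 132. ]), 375) (array([ 0.5757, -0.2535]), array([122.9, 152.1]))
pot (array([0.5605, 0.3426]), 54.6, array([0.5598, 0.3429]), array([51.2, 53.8]), 376)
jar (array([ 0.6799, -0.051 ]), 52.8, array([ 0.6794, -0.0506]), array([48.1, 52.6]), 233)
mat (array([ 0.5395, -0.0059]), array([179.3, 179.7]))
board ((550.06396484375, 281.8246765136719), (301.5624694824219, 200.922119140625), 0.428765207529068)
plate (array([ 0.5722, -0.263 ]), 148.6, array([ 0.5683, -0.2685]), array([143.7, 164.4]), 194) 
floor 2527 ((561.4103393554688, -263.71783447265625), (182.65899658203125, 314.6379699707031), 88.9409408569336) [ 0.40580633 -0.35588974  0.114037  ] [ 0.72038775 -0.16949619  0.12587593]
0.13 502 [ 0.401 -0.357  0.13 ] [ 0.715 -0.17   0.145]
0.145 220 [ 0.404 -0.356  0.145] [ 0.792 -0.172  0.16 ]
0.16 2938 [ 0.473 -0.379  0.16 ] [ 0.799 -0.173  0.175]
```

Three coral bowls: top-view pixels (398,162), (470,147) and (420,281). The one meant is (398,162): it measures 129 mm across, its rim is 0.176 m up, and it sits in the lime plate. The other two are bigger and stand on the counter. The egg cup is the mint one at (385,209); the black one at (337,246) is the look-alike. The enlarged crops confirm both.

First I raise the arm and square the yaw.

```bash
python3 -m pendant '[[[0,0,-0.5,0,0,-0.77,0],[0,0,-0.5,0,0,-0.77,0],[0,0,-0.5,0,0,-0.77,0],[0,0,-0.5,0,0,-0.77,0],[0,0,-0.5,0,0,-0.77,0],[0,0,0,0,0,0,0]]]' 20; python3 - <<'E'
from cell import arm
from scipy.spatial.transform import Rotation as R
s=arm.observe();print(s["position"],R.from_rotvec(s["ee_rot"]).as_matrix().round(3),s["joints"])
E
```

```text
clock: 0.6
position: [0.1904, 0.5966, 0.3527]
ee_rot: [-0.004, 3.14, 0.008]
force: [-0.2, 0.2, 1.0]
width: 1.004
[0.19035617 0.59663366 0.35268929] [[-1.    -0.003  0.001]
 [-0.003  1.     0.005]
 [-0.001  0.005 -1.   ]] [-1.32554492  0.37571471 -0.03203126  1.40613451  0.01210387  1.35444453
  0.21557374]
```

```bash
python3 -m pendant '[[[-0.65,-0.6,0,0,0,0,0],[-0.65,-0.6,0,0,0,0,0],[-0.65,-0.6,0,0,0,0,0],[-0.65,-0.6,0,0,0,0,0],[-0.65,-0.6,0,0,0,0,0],[-0.65,-0.6,0,0,0,0,0],[-0.65,-0.6,0,0,0,0,0],[-0.65,-0.6,0,0,0,0,0],[-0.65,-0.6,0,0,0,0,0],[-0.65,-0.6,0,0,0,0,0],[0,-0.7,0,0,0,0,0],[0,-0.7,0,0,0,0,0],[0,-0.7,0,0,0,0,0],[0,-0.7,0,0,0,0,0],[0,-0.7,0,0,0,0,0],[0,-0.7,0,0,0,0,0],[0,-0.7,0,0,0,0,0],[0,-0.7,0,0,0,0,0]]]'
python3 -m pendant '[[[0,-0.8,0,0,0,0,0],[0,-0.8,0,0,0,0,0],[0,-0.8,0,0,0,0,0],[0,-0.8,0,0,0,0,0],[0,-0.8,0,0,0,0,0],[0,-0.8,0,0,0,0,0],[0,-0.8,0,0,0,0,0],[0,-0.8,0,0,0,0,0],[0,-0.8,0,0,0,0,0],[0,-0.8,0,0,0,0,0],[0,-0.5,0,0,0,0,0],[0,-0.3,0,0,0,0,0],[0,0,0,0,0,0,0],[0,0,0,0,0,0,0]]]'; python3 -c "
from cell import arm;print(arm.observe()['joints'])"
```

```text
clock: 2.1
position: [0.449, 0.1297, 0.3482]
ee_rot: [-0.002, -3.141, 0.0]
force: [1.2, -0.8, 0.3]
width: 0.998
clock: 3.27
position: [0.4489, -0.2208, 0.3481]
ee_rot: [-0.004, -3.14, -0.0]
force: [0.0, 0.6, 0.4]
width: 0.999
[-0.12305628  0.15530516  0.55956038  1.74344127 -0.08592959  1.26843842
  2.02486351]
```

```bash
python3 -m pendant '[[[-0.05,-0.8,0,0,0,0,0],[0,-0.8,0,0,0,0,0],[0,-0.31,0,0,0,0,0],[0,0,0,0,0,0,0],[0,0,0,0,0,0,0]]]'; python3 - <<'E'
from h import *
grab("top","t1"); grab("side","s1")
E
```

```text
clock: 3.68
position: [0.4514, -0.2962, 0.3482]
ee_rot: [-0.001, -3.141, -0.001]
force: [-0.2, 0.8, -0.1]
width: 0.997
```

View pics/s1.png

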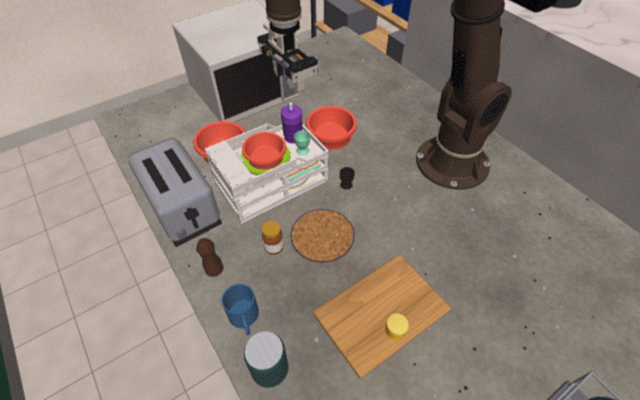

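The gripper is squared up above the purple cup (side view about (290,110)), with the microwave well clear. Going down now.

```bash
python3 -m pendant '[[[0,-0.02,0.5,0,0,0,0],[0,0,0.5,0,0,0,0],[0,0,0.5,0,0,0,0],[0,0,0.5,0,0,0,0],[0,0,0.5,0,0,0,0],[0,0,0.5,0,0,0,0],[0,0,0.28,0,0,0,0],[0,0,0,0,0,0,0],[0,0,0,0,0,0,0]]]'
python3 -m pendant '[[[0,0,0,0,0,0,0.3],[0,0,0,0,0,0,0.5],[0,0,0,0,0,0,0.5],[0,0,0,0,0,0,0.5],[0,0,0,0,0,0,0.5],[0,0,0,0,0,0,0.5]]]' 15
```

```text
clock: 4.53
position: [0.4515, -0.2971, 0.2177]
ee_rot: [0.0, -3.141, -0.001]
force: [0.4, 0.5, 0.3]
width: 1.001
clock: 5.03
position: [0.4514, -0.2983, 0.2179]
ee_rot: [0.002, 3.141, -0.001]
force: [0.0, -0.8, 2.1]
width: 0.691
```

```bash
python3 -m pendant '[[[0,0,-0.1,0,0,0,0.5],[0,0,-0.3,0,0,0,0.5],[0,0,-0.5,0,0,0,0.5],[0,0,-0.6,0,0,0,0.5],[0,0,-0.6,0,0,0,0.5],[0,0,-0.4,0,0,0,0.5],[0,0.2,-0.1,0,0,0,0.5],[0,0.5,0,0,0,0,0.5],[-0.2,0.7,0,0,0,0,0.5],[-0.2,0.7,0,0,0,0,0.5],[-0.2,0.7,0,0,0,0,0.5],[-0.2,0.7,0,0,0,0,0.5],[-0.2,0.7,0,0,0,0,0.5],[-0.2,0.7,0,0,0,0,0.5]]]'
python3 -m pendant '[[[-0.2,0.7,0,0,0,0,0.5],[-0.2,0.7,0,0,0,0,0.5],[-0.2,0.7,0,0,0,0,0.5],[-0.2,0.7,0,0,0,0,0.5],[-0.2,0.7,0,0,0,0,0.5],[-0.2,0.7,0,0,0,0,0.5],[-0.3,0.6,0,0,0,0,0.5],[-0.3,0.6,0,0,0,0,0.5],[-0.3,0.6,0,0,0,0,0.5],[-0.3,0.6,0,0,0,0,0.5],[-0.3,0.6,0,0,0,0,0.5],[-0.2,0.3,0,0,0,0,0.5],[-0.1,0.1,0,0,0,0,0.5],[0,0,0,0,0,0,0.5],[0,0,0,0,0,0,0.5]]]'
```

```text
clock: 6.2
position: [0.4988, -0.0998, 0.3206]
ee_rot: [-0.001, -3.14, -0.001]
force: [0.7, 0.6, -1.1]
width: 0.691
clock: 7.45
position: [0.6191, 0.2008, 0.3208]
ee_rot: [-0.003, -3.14, 0.002]
force: [0.5, -0.5, -2.4]
width: 0.692
```

```bash
python3 -m pendant '[[[0,0.5,0.3,0,0,0,0.5],[0,0.43,0.6,0,0,0,0.5],[0,0,0.7,0,0,0,0.5],[0,0,0.7,0,0,0,0.5],[0,0,0.7,0,0,0,0.5],[0,0,0.7,0,0,0,0.5],[0,0,0.5,0,0,0,0.5],[0,0,0.4,0,0,0,0.5],[0,0,0.2,0,0,0,0.5],[0,0,0.15,0,0,0,0.5],[0,0,0.1,0,0,0,0.5],[0,0,0.04,0,0,0,0.5],[0,0,0,0,0,0,0.5],[0,0,0,0,0,0,0.5]]]'
```

```text
clock: 8.62
position: [0.6201, 0.2392, 0.1188]
ee_rot: [0.001, 3.14, 0.001]
force: [0.2, -0.5, -2.0]
width: 0.689
```

```bash
python3 -m pendant '[[[0,0,0.03,0,0,0,0.5],[0,0,0.03,0,0,0,0.5],[0,0,0.02,0,0,0,0.5],[0,0,0,0,0,0,0.5],[0,0,0,0,0,0,0.5]]]'
```

```text
clock: 9.03
position: [0.6204, 0.2392, 0.116]
ee_rot: [0.002, 3.14, 0.001]
force: [-1.0, -1.0, 6.3]
width: 0.694
```

Contact (force z is up by about 8 N). Releasing and going straight up past the straw.

```bash
python3 -m pendant '[[[0,0,-0.02,0,0,0,0.4],[0,0,0,0,0,0,0.2],[0,0,0,0,0,0,0],[0,0,0,0,0,0,0],[0,0,0,0,0,0,0],[0,0,0,0,0,0,0],[0,0,-0.3,0,0,0,0],[0,0,-0.7,0,0,0,0],[0,0,-0.8,0,0,0,0],[0,0,-0.8,0,0,0,0],[0,0,-0.8,0,0,0,0],[0,0,-0.6,0,0,0,0],[0,0,-0.2,0,0,0,0],[0,0,0,0,0,0,0]]]'; python3 - <<'E'
from m import *
for n in ["top","side"]:
    d=grab(n,n+"2");P=cloud(d)
    print("cup",circ(d,P,near(d,P,"cup",.62,.24,.08),.118,.135))
    print("egg",circ(d,P,near(d,P,"egg",.46,-.23,.05),.177,.19))
    print("bowl",circ(d,P,near(d,P,"bowl",.575,-.27,.09),.168,.19))
E
```

```text
clock: 10.2
position: [0.6208, 0.2393, 0.287]
ee_rot: [0.002, 3.137, 0.004]
force: [0.7, 0.3, 0.1]
width: 1.001
cup (array([0.619 , 0.2374]), 62.5, array([0.6191, 0.2377]), array([60.8, 61.9]), 356)
egg (array([ 0.4576, -0.2303]), 46.7, array([ 0.4573, -0.2302]), array([45.1, 45.9]), 62)
bowl (array([ 0.5696, -0.2631]), 130.2, array([ 0.5697, -0.2627]), array([126.4, 128.5]), 589)
cup (array([0.6204, 0.2383]), 64.4, array([0.6201, 0.2386]), array([60.7, 63.7]), 493)
egg (array([ 0.458 , -0.2328]), 51.9, array([ 0.4582, -0.2309]), array([44.1, 50.7]), 51)
bowl (array([ 0.57  , -0.2623]), 133.8, array([ 0.5717, -0.2628]), array([126.2, 132.7]), 363)
```

View pics/side2.png

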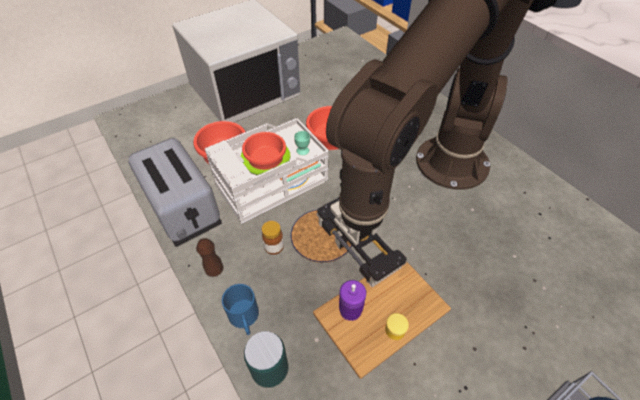

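The cup stands upright on the board at (352,300). Next the egg cup.

```bash
python3 -m pendant '[[[0.1,-0.3,-0.3,0,0,0,0.25],[0.25,-0.7,-0.3,0,0,0,0.25],[0.25,-0.75,0,0,0,0,0.25],[0.25,-0.75,0,0,0,0,0.25],[0.25,-0.75,0,0,0,0,0.25],[0.25,-0.75,0,0,0,0,0.25],[0.25,-0.75,0,0,0,0,0.25],[0.25,-0.75,0,0,0,0,0.25],[0.25,-0.75,0,0,0,0,0.25],[0.25,-0.75,0,0,0,0,0.25],[0.25,-0.75,0,0,0,0,0.25],[0.25,-0.75,0,0,0,0,0.25],[0.25,-0.75,0,0,0,0,0.25],[0.25,-0.75,0,0,0,0,0.25],[0.25,-0.75,0,0,0,0,0.25],[0.25,-0.75,0,0,0,0,0.25],[0.23,-0.3,0,0,0,0,0.25],[0,0,0,0,0,0,0.25],[0,0,0,0,0,0,0.25]]]'
```

```text
clock: 11.88
position: [0.4546, -0.2336, 0.3071]
ee_rot: [-0.006, -3.14, -0.001]
force: [0.1, 0.8, -0.3]
width: 0.752
```

```bash
python3 -m pendant '[[[-0.075,0.07,0.5,0,0,0,0.25],[0,0,0.6,0,0,0,0.25],[0,0,0.6,0,0,0,0.25],[0,0,0.6,0,0,0,0.25],[0,0,0.5,0,0,0,0.25],[0,0,0.3,0,0,0,0.25],[0,0,0.15,0,0,0,0.25],[0,0,0.1,0,0,0,0.25],[0,0,0,0,0,0,0.25],[0,0,0,0,0,0,0.25]]]'
```

```text
clock: 12.72
position: [0.4595, -0.2298, 0.174]
ee_rot: [0.001, 3.141, 0.0]
force: [0.2, -0.3, -0.0]
width: 0.751
```

```bash
python3 -m pendant '[[[0.04,-0.02,0,0,0,0,0.3],[0,0,0,0,0,0,0.4],[0,0,0,0,0,0,0.5],[0,0,0,0,0,0,0.65],[0,0,0,0,0,0,0.65],[0,0,0,0,0,0,0.65],[0,0,0,0,0,0,0.65]]]' 15
```

```text
clock: 13.3
position: [0.4577, -0.231, 0.1738]
ee_rot: [0.001, 3.141, -0.0]
force: [0.0, -0.8, 4.3]
width: 0.521
```

```bash
python3 -m pendant '[[[0,0,-0.1,0,0,0,0.65],[0,0,-0.3,0,0,0,0.65],[0,0,-0.5,0,0,0,0.65],[0,0,-0.6,0,0,0,0.65],[0,0,-0.5,0,0,0,0.65],[0,0.2,-0.2,0,0,0,0.65],[0,0.5,0,0,0,0,0.65],[0,0.75,0,0,0,0,0.65],[0,0.75,0,0,0,0,0.65],[0,0.75,0,0,0,0,0.65],[0,0.75,0,0,0,0,0.65],[0,0.75,0,0,0,0,0.65],[0,0.75,0,0,0,0,0.65],[0,0.75,0,0,0,0,0.65],[0,0.75,0,0,0,0,0.65],[0,0.75,0,0,0,0,0.65],[0,0.75,0,0,0,0,0.65],[0,0.75,0,0,0,0,0.65],[0,0.75,0,0,0,0,0.65]]]'
python3 -m pendant '[[[-0.2,0.75,0,0,0,0,0.65],[-0.1,0.75,0,0,0,0,0.65],[0,0.5,0,0,0,0,0.65],[0,0.1,0,0,0,0,0.65],[0,0,0.2,0,0,0,0.65],[0,0,0.5,0,0,0,0.65],[0,0,0.7,0,0,0,0.65],[0,0,0.7,0,0,0,0.65],[0,0,0.7,0,0,0,0.65],[0,0,0.7,0,0,0,0.65],[0,0,0.4,0,0,0,0.65],[0,0,0.2,0,0,0,0.65],[0,0,0.1,0,0,0,0.65],[0,0,0,0,0,0,0.65],[0,0,0,0,0,0,0.65]]]'
```

```text
clock: 14.88
position: [0.4566, 0.1591, 0.2609]
ee_rot: [-0.0, -3.141, 0.0]
force: [0.3, -0.9, -1.4]
width: 0.527
clock: 16.13
position: [0.4704, 0.241, 0.0943]
ee_rot: [0.002, 3.141, 0.001]
force: [0.6, 0.1, -0.3]
width: 0.523
```

```bash
python3 -m pendant '[[[0,0,0.2,0,0,0,0.65],[0,0,0.15,0,0,0,0.65],[0,0,0.1,0,0,0,0.65],[0,0,0.05,0,0,0,0.65],[0,0,0.03,0,0,0,0.65],[0,0,0.02,0,0,0,0.65],[0,0,0,0,0,0,0.65],[0,0,0,0,0,0,0.65]]]'
```

```text
clock: 16.8
position: [0.4699, 0.2411, 0.0719]
ee_rot: [0.001, 3.141, 0.0]
force: [-1.3, -0.9, 4.9]
width: 0.523
```

```bash
python3 -m pendant '[[[0,0,-0.02,0,0,0,0.5],[0,0,0,0,0,0,0.3],[0,0,0,0,0,0,0.2],[0,0,0,0,0,0,0.2],[0,0,0,0,0,0,0.2],[0,0,-0.3,0,0,0,0.2],[0,0,-0.6,0,0,0,0.2],[0,0,-0.8,0,0,0,0.2],[0,0,-0.8,0,0,0,0.2],[0,0,-0.8,0,0,0,0.2],[0,0,-0.8,0,0,0,0.2],[0,0,-0.5,0,0,0,0.2],[0,0,-0.1,0,0,0,0.4],[0,0,0,0,0,0,0.5]]]'; python3 - <<'E'
from m import *
for n in ["top","side"]:
    d=grab(n,n+"3");P=cloud(d)
    print("cup",circ(d,P,near(d,P,"cup",.62,.24,.08),.118,.135))
    print("egg",circ(d,P,near(d,P,"egg",.47,.24,.05),.075,.09))
    print("bowl",circ(d,P,near(d,P,"bowl",.575,-.27,.09),.168,.19))
E
```

```text
clock: 17.97
position: [0.4705, 0.2416, 0.2617]
ee_rot: [0.001, 3.139, 0.003]
force: [-0.0, 0.5, -1.1]
width: 0.706
cup (array([0.6192, 0.2385]), 62.9, array([0.6189, 0.2381]), array([61.2, 61.3]), 462)
egg (array([0.4704, 0.221 ]), 23.6, array([0.4711, 0.2218]), array([ 9.6, 25.6]), 17)
bowl (array([ 0.5697, -0.2632]), 129.9, array([ 0.5697, -0.263 ]), array([126., 129.]), 585)
cup (array([0.6196, 0.2383]), 64.6, array([0.6201, 0.2383]), array([61.3, 63.6]), 497)
egg (array([0.4703, 0.2422]), 48.9, array([0.4713, 0.2411]), array([43.3, 47.8]), 59)
bowl (array([ 0.5699, -0.2638]), 134.1, array([ 0.5715, -0.2634]), array([126.9, 132.2]), 379)
```

View pics/side3.png

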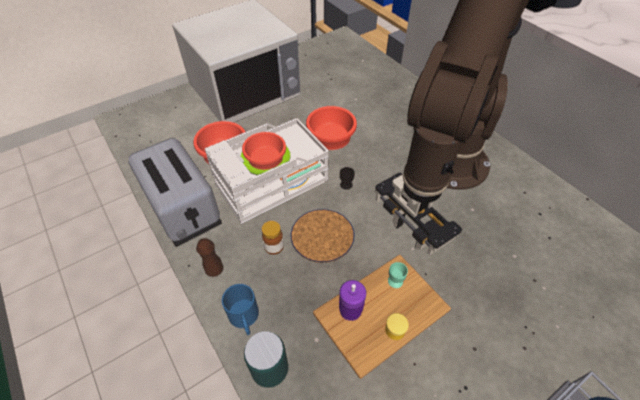

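View pics/top3.png

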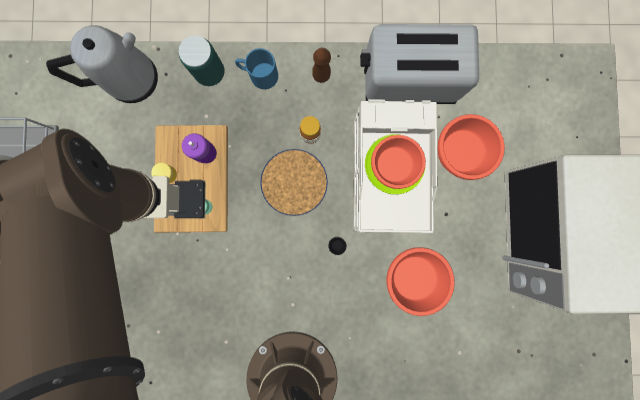

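Both cups stand upright on the board, the straw cup at (352,300) and the egg cup at (397,275), and the bowl is unmoved. Next I turn the gripper a quarter turn for the front-rim pinch.

```bash
python3 -m pendant '[[[0,0,0,0,0,1.2,0.5],[0,0,0,0,0,1.2,0.5],[0,0,0,0,0,1.2,0.5],[0,0,0,0,0,1.2,0.5],[0,0,0,0,0,1.2,0.5],[0,0,0,0,0,1.2,0.5],[0,0,0,0,0,1.2,0.5],[0,0,0,0,0,1.2,0.5],[0,0,0,0,0,1.2,0.5],[0,0,0,0,0,1.2,0.5],[0,0,0,0,0,1.2,0.5],[0,0,0,0,0,1.2,0.5],[0,0,0,0,0,1.2,0.5],[0,0,0,0,0,1.2,0.5],[0,0,0,0,0,1.2,0.5],[0,0,0,0,0,1.2,0.5],[0,0,0,0,0,0.43,0.5],[0,0,0,0,0,0,0.5]]]';python3 - <<'E'
from cell import arm
from scipy.spatial.transform import Rotation as R
s=arm.observe();print(s["position"],R.from_rotvec(s["ee_rot"]).as_matrix().round(3).tolist(),s["joints"])
E
```

```text
[0.46933058 0.24098257 0.2593257 ] [[-1.0, 0.001, -0.001], [0.001, 1.0, -0.001], [0.001, -0.001, -1.0]] [-0.78218823  0.2665001   0.26093047  1.80981656 -0.07726609  1.07646424
  1.07675369]out of range: a turn must lie within [-1, 1]
```

Refused whole (a turn must be ≤ 1); I use 20 rows of 0.98.

```bash
python3 -m pendant '[[[0,0,0,0,0,0.98,0.5],[0,0,0,0,0,0.98,0.5],[0,0,0,0,0,0.98,0.5],[0,0,0,0,0,0.98,0.5],[0,0,0,0,0,0.98,0.5],[0,0,0,0,0,0.98,0.5],[0,0,0,0,0,0.98,0.5],[0,0,0,0,0,0.98,0.5],[0,0,0,0,0,0.98,0.5],[0,0,0,0,0,0.98,0.5],[0,0,0,0,0,0.98,0.5],[0,0,0,0,0,0.98,0.5],[0,0,0,0,0,0.98,0.5],[0,0,0,0,0,0.98,0.5],[0,0,0,0,0,0.98,0.5],[0,0,0,0,0,0.98,0.5],[0,0,0,0,0,0.98,0.5],[0,0,0,0,0,0.98,0.5],[0,0,0,0,0,0.98,0.5],[0,0,0,0,0,0.98,0.5]]]';python3 - <<'E'
from cell import arm
from scipy.spatial.transform import Rotation as R
s=arm.observe();print(s["position"],R.from_rotvec(s["ee_rot"]).as_matrix().round(3).tolist(),s["joints"])
E
```

```text
clock: 19.73
position: [0.4691, 0.2407, 0.2585]
ee_rot: [-2.224, -2.219, 0.005]
force: [-0.2, 0.7, -0.6]
width: 0.499
[0.46905806 0.24071852 0.25848391] [[0.002, 1.0, -0.002], [1.0, -0.002, -0.002], [-0.002, -0.002, -1.0]] [-1.01072961  0.2846883   0.55797261  1.82764927 -0.16833743  1.07970493
 -0.39270477]
```

```bash
python3 -m pendant '[[[-0.3,0,0,0,0,0,0.5],[-0.6,0.05,0,0,0,0,0.5],[-0.75,0.08,0,0,0,0,0.5],[-0.75,0.08,0,0,0,0,0.5],[-0.75,0.08,0,0,0,0,0.5],[-0.75,0.08,0,0,0,0,0.5],[-0.75,0.08,0,0,0,0,0.5],[-0.75,0.08,0,0,0,0,0.5],[-0.75,0.08,0,0,0,0,0.5],[-0.75,0.08,0,0,0,0,0.5],[-0.75,0.08,0,0,0,0,0.5],[-0.75,0.08,0,0,0,0,0.5],[-0.75,0.08,0,0,0,0,0.5],[-0.75,0.08,0,0,0,0,0.5],[-0.75,0,0,0,0,0,0.5],[-0.75,0,0,0,0,0,0.5],[-0.75,0,0,0,0,0,0.5],[-0.44,0,0,0,0,0,0.5],[0,0,0,0,0,0,0.5],[0,0,0,0,0,0,0.5]]]'
```

```text
clock: 21.4
position: [0.5096, -0.2638, 0.2592]
ee_rot: [-2.22, -2.221, 0.002]
force: [1.1, 0.7, -0.9]
width: 0.497
```

```bash
python3 -m pendant '[[[0,0,0.4,0,0,0,0.5],[0,0,0.5,0,0,0,0.5],[0,0,0.4,0,0,0,0.6],[0,0,0.3,0,0,0,0.6],[0,0,0.2,0,0,0,0.65],[0,0,0.1,0,0,0,0.65],[0,0,0,0,0,0,0.65],[0,0,0,0,0,0,0.65]]]'; python3 - <<'E'
from h import *
d=grab("side","s4");c=cv2.resize(d["img"][80:215,190:370,::-1],None,fx=4,fy=4,interpolation=cv2.INTER_CUBIC);cv2.imwrite("pics/s4c.png",c)
d=grab("top","t4")
E
```

```text
clock: 22.07
position: [0.5115, -0.2623, 0.1847]
ee_rot: [2.218, 2.224, 0.0]
force: [0.0, -0.1, 0.6]
width: 0.351
```

View pics/s4c.png

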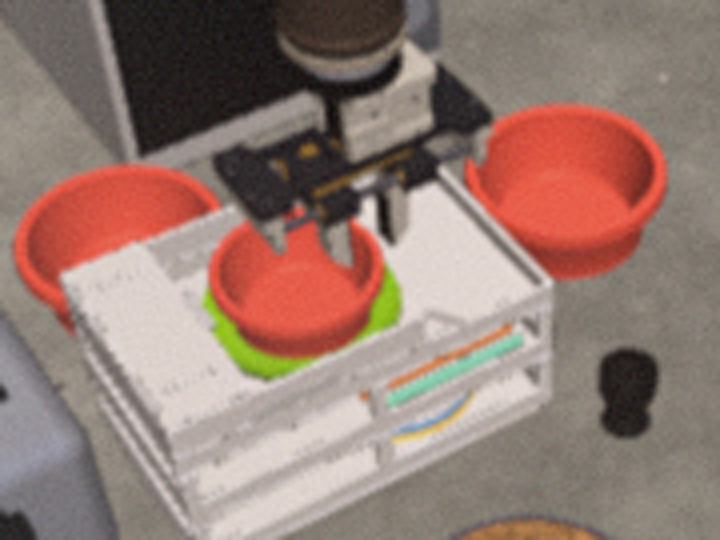

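The inner finger is inside the bowl (crop (338,245)) and the outer one is in front of the rim at (393,225). Both straddle the front rim, so I close.

```bash
python3 -m pendant '[[[0,-0.04,0.02,0,0,0,0.7],[0,0,0,0,0,0,0.75],[0,0,0,0,0,0,0.8],[0,0,0,0,0,0,0.85],[0,0,0,0,0,0,0.9],[0,0,0,0,0,0,1],[0,0,0,0,0,0,1],[0,0,0,0,0,0,1],[0,0,0,0,0,0,1]]]' 25
```

```text
clock: 22.92
position: [0.5098, -0.2627, 0.1837]
ee_rot: [2.219, 2.223, -0.0]
force: [0.4, -2.8, 0.6]
width: 0.088
```

```bash
python3 -m pendant '[[[0,0,-0.05,0,0,0,1],[0,0,-0.1,0,0,0,1],[0,0,-0.1,0,0,0,1],[0,0,-0.1,0,0,0,1],[0,0,-0.1,0,0,0,1],[0,0,-0.05,0,0,0,1],[0,0,0,0,0,0,1]]]'; python3 - <<'E'
from m import *
for n in ["top","side"]:
    d=grab(n,n+"5");P=cloud(d);H=hsv(d)
    lm=(cv2.inRange(H,(33,130,80),(50,255,255))>0)&(P[...,2]>.11)
    print("plate z",np.percentile(P[lm][:,2],[5,50,95]).round(3)); b=near(d,P,"bowl",.575,-.27,.09)
    print("bowl z",np.percentile(P[b][:,2],[50,90,98]).round(3),circ(d,P,b,.186,.215))
d=load("side5");c=cv2.resize(d["img"][80:215,190:370,::-1],None,fx=4,fy=4,interpolation=cv2.INTER_CUBIC);cv2.imwrite("pics/s5c.png",c)
E
```

```text
clock: 23.5
position: [0.5099, -0.2622, 0.2042]
ee_rot: [2.219, 2.224, 0.001]
force: [-0.2, -0.1, -1.4]
width: 0.083
plate z [0.132 0.135 0.138]
bowl z [0.155 0.196 0.572] (array([ 0.5722, -0.2527]), 127.6, array([ 0.5725, -0.2528]), array([115.7, 125.7]), 301)
plate z [0.122 0.133 0.138]
bowl z [0.168 0.194 0.2  ] (array([ 0.5713, -0.2564]), 132.1, array([ 0.5716, -0.257 ]), array([127.4, 129.8]), 312)
```

View pics/s5c.png

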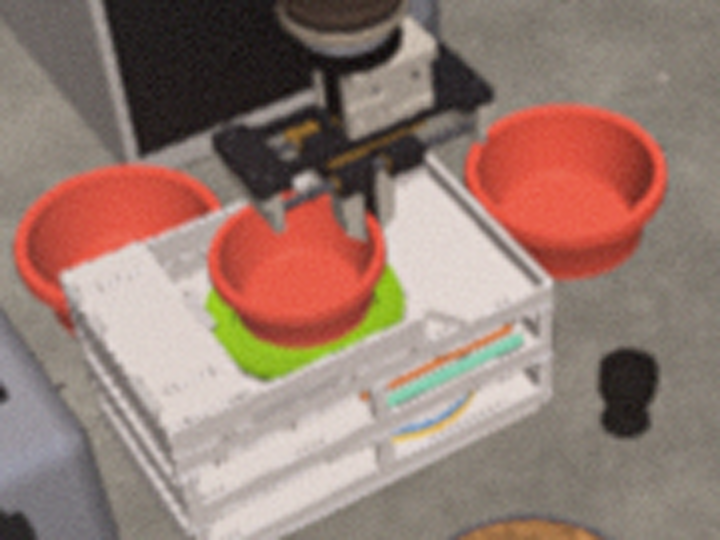

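The plate stayed down (0.135 m top) and the bowl hangs level. Carrying on to the mat.

```bash
python3 -m pendant '[[[0,0,-0.2,0,0,0,1],[0,0,-0.4,0,0,0,1],[0,0,-0.5,0,0,0,1],[0,0,-0.5,0,0,0,1],[0,0,-0.3,0,0,0,1],[0.2,0,0,0,0,0,1],[0.4,-0.05,0,0,0,0,1],[0.6,-0.08,0,0,0,0,1],[0.6,-0.08,0,0,0,0,1],[0.6,-0.08,0,0,0,0,1],[0.6,-0.08,0,0,0,0,1],[0.6,-0.08,0,0,0,0,1],[0.6,-0.08,0,0,0,0,1],[0.6,-0.08,0,0,0,0,1],[0.6,-0.08,0,0,0,0,1],[0.6,-0.08,0,0,0,0,1],[0.35,-0.08,0,0,0,0,1],[0.1,0,0,0,0,0,1],[0,0,0,0,0,0,1],[0,0,0,0,0,0,1]]]'; python3 - <<'E'
from m import *
for n in ["top","side"]:
    d=grab(n,n+"6");P=cloud(d);H=hsv(d)
    lm=(cv2.inRange(H,(33,130,80),(50,255,255))>0)&(P[...,2]>.11)
    print("plate",circ(d,P,lm,.125,.15)); b=near(d,P,"bowl",.545,-.005,.09)
    print("bowl z",np.percentile(P[b][:,2],[50,90,98]).round(3),circ(d,P,b,.26,.29))
E
```

```text
clock: 25.27
position: [0.475, -0.0049, 0.2793]
ee_rot: [2.219, 2.224, -0.001]
force: [0.6, 0.1, -0.7]
width: 0.083
plate (array([ 0.5694, -0.2603]), 150.6, array([ 0.5692, -0.2601]), array([148.3, 149.6]), 1666)
bowl z [0.269 0.272 0.273] (array([ 0.5348, -0.0522]), 74.5, array([ 0.5353, -0.0442]), array([41.8, 79.9]), 140)
plate (array([ 0.5713, -0.2621]), 153.6, array([ 0.5693, -0.2635]), array([144.7, 150.4]), 661)
bowl z [0.239 0.27  0.324] (array([ 0.5361, -0.0007]), 130.9, array([ 0.5365, -0.0011]), array([128.8, 129.9]), 465)
```

View pics/side6.png

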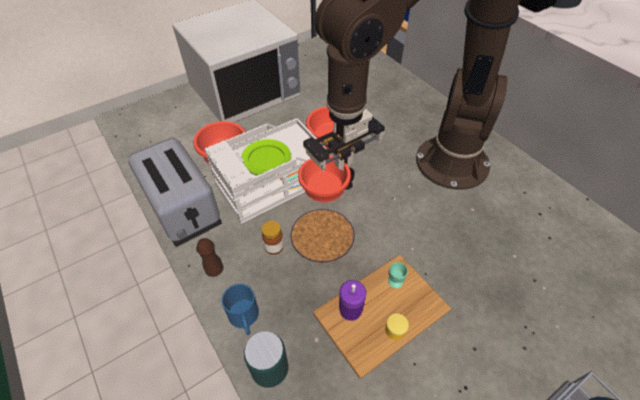

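```bash
python3 -m pendant '[[[-0.05,0.05,0.3,0,0,0,1],[-0.04,0.04,0.5,0,0,0,1],[0,0,0.6,0,0,0,1],[0,0,0.6,0,0,0,1],[0,0,0.6,0,0,0,1],[0,0,0.6,0,0,0,1],[0,0,0.6,0,0,0,1],[0,0,0.5,0,0,0,1],[0,0,0.4,0,0,0,1],[0,0,0.2,0,0,0,1],[0,0,0.1,0,0,0,1],[0,0,0.1,0,0,0,1],[0,0,0,0,0,0,1],[0,0,0,0,0,0,1]]]'; python3 - <<'E'
from m import *
for n in ["side"]:
    d=grab(n,n+"7");P=cloud(d)
    b=near(d,P,"bowl",.545,-.005,.09);print(circ(d,P,b,.056,.08))
E
```

```text
clock: 26.53
position: [0.4792, -0.0082, 0.0761]
ee_rot: [2.219, 2.223, 0.001]
force: [-0.5, 0.5, -0.7]
width: 0.084
(array([ 0.541 , -0.0043]), 131.4, array([ 0.5414, -0.0033]), array([126.9, 129.8]), 355)
```

```bash
python3 -m pendant '[[[0,0,0.1,0,0,0,1],[0,0,0.08,0,0,0,1],[0,0,0.05,0,0,0,1],[0,0,0.03,0,0,0,1],[0,0,0.02,0,0,0,1],[0,0,0,0,0,0,1],[0,0,0,0,0,0,1]]]'
```

```text
clock: 27.17
position: [0.4783, -0.008, 0.0645]
ee_rot: [-2.219, -2.223, 0.0]
force: [-4.3, -0.3, 5.7]
width: 0.087
```

Touching down (force z +6 N). Open in both directions and leave upward.

```bash
python3 -m pendant '[[[0,0,0,0,0,0,0.9],[0,0,0,0,0,0,0.8],[0,0,0,0,0,0,0.7],[0,0,0,0,0,0,0.65],[0,0,0,0,0,0,0.65],[0,0,-0.2,0,0,0,0.65],[0,0,-0.4,0,0,0,0.65],[0,0,-0.7,0,0,0,0.65],[0,0,-0.8,0,0,0,0.65],[0,0,-0.8,0,0,0,0.65],[0,0,-0.8,0,0,0,0.65],[0,0,-0.8,0,0,0,0.65],[0,0,-0.5,0,0,0,0.65],[0,0,-0.1,0,0,0,0.65],[0,0,0,0,0,0,0.65]]]'; python3 - <<'E'
from m import *
for n in ["top","side"]:
    d=grab(n,n+"8");P=cloud(d);H=hsv(d)
    b=near(d,P,"bowl",.545,-.005,.09);print("bowl",circ(d,P,b,.045,.065))
    lm=(cv2.inRange(H,(33,130,80),(50,255,255))>0)&(P[...,2]>.11)
    print("plate",circ(d,P,lm,.125,.15))
    print("cup",circ(d,P,near(d,P,"cup",.62,.24,.08),.118,.135))
    print("egg",circ(d,P,near(d,P,"egg",.47,.24,.05),.075,.09))
    if n=="side":
        H=hsv(d); mm=(np.hypot(P[...,0]-.54,P[...,1]+.005)<.12)&(P[...,2]<.012)&(H[...,1]>70); q=P[mm][:,:2].astype(np.float32)*1000; print("mat",cv2.minEnclosingCircle(q))
E
```

```text
clock: 28.42
position: [0.4794, -0.008, 0.27]
ee_rot: [2.218, 2.223, 0.005]
force: [-0.5, -0.0, -0.6]
width: 0.346
bowl (array([ 0.5338, -0.0564]), 70.5, array([ 0.534 , -0.0593]), array([15.3, 65.9]), 84)
plate (array([ 0.5691, -0.2604]), 150.2, array([ 0.5692, -0.2602]), array([148. , 149.6]), 1655)
cup (array([0.6194, 0.2379]), 62.8, array([0.6189, 0.2381]), array([60.5, 61.9]), 465)
egg (array([0.4704, 0.2403]), 46.8, array([0.47  , 0.2404]), array([44.5, 45.6]), 42)
bowl (array([ 0.5385, -0.0038]), 131.6, array([ 0.5395, -0.0039]), array([127.8, 130.1]), 481)
plate (array([ 0.5715, -0.2623]), 152.3, array([ 0.5698, -0.2632]), array([143.9, 149.6]), 677)
cup (array([0.619 , 0.2387]), 64.7, array([0.6201, 0.2385]), array([60.7, 63.9]), 491)
egg (array([0.471 , 0.2404]), 47.3, array([0.4711, 0.2405]), array([44.5, 46.8]), 60)
mat ((535.1720581054688, -13.501413345336914), 104.17325592041016)
```

View pics/side8.png

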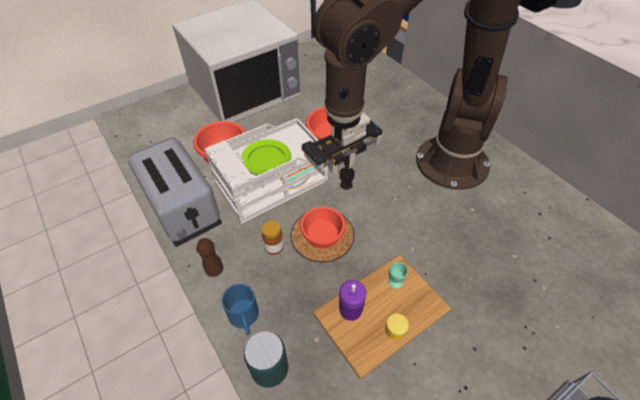

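View pics/top8.png

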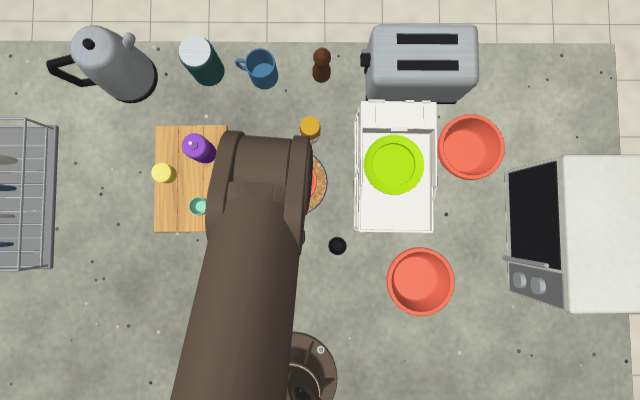

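The bowl is upright on the mat at (0.539,-0.004), against the mat centre at (0.540,-0.005). The plate shifted at most 2–3 mm. I turn the gripper back and fetch the egg cup first: its grasp is low, so it must be home before the tall cup.

```bash
python3 -m pendant '[[[0,0,0,0,0,-0.98,0.3],[0,0,0,0,0,-0.98,0.3],[0,0,0,0,0,-0.98,0.3],[0,0,0,0,0,-0.98,0.3],[0,0,0,0,0,-0.98,0.3],[0,0,0,0,0,-0.98,0.3],[0,0,0,0,0,-0.98,0.3],[0,0,0,0,0,-0.98,0.3],[0,0,0,0,0,-0.98,0.3],[0,0,0,0,0,-0.98,0.3],[0,0,0,0,0,-0.98,0.3],[0,0,0,0,0,-0.98,0.3],[0,0,0,0,0,-0.98,0.3],[0,0,0,0,0,-0.98,0.3],[0,0,0,0,0,-0.98,0.3],[0,0,0,0,0,-0.98,0.3],[0,0,0,0,0,-0.98,0.3],[0,0,0,0,0,-0.98,0.3],[0,0,0,0,0,-0.98,0.3],[0,0,0,0,0,-0.98,0.3]]]'
python3 -m pendant '[[[0.02,0.4,0,0,0,0,0.25],[0.02,0.7,0,0,0,0,0.25],[0.02,0.8,0,0,0,0,0.25],[0.02,0.8,0,0,0,0,0.25],[0.02,0.8,0,0,0,0,0.25],[0.02,0.8,0,0,0,0,0.25],[0.02,0.8,0,0,0,0,0.25],[0.02,0.7,0,0,0,0,0.25],[0.02,0.4,0,0,0,0,0.25],[0,0,0,0,0,0,0.25],[0,0,0,0,0,0,0.25]]]'
```

```text
clock: 30.18
position: [0.4778, -0.0081, 0.2666]
ee_rot: [0.004, -3.138, 0.001]
force: [0.1, 0.1, 0.3]
width: 0.702
clock: 31.1
position: [0.4709, 0.2402, 0.2665]
ee_rot: [0.001, -3.139, 0.003]
force: [0.3, -1.2, -0.6]
width: 0.75
```

```bash
python3 -m pendant '[[[0,0,0.4,0,0,0,0.25],[0,0,0.7,0,0,0,0.25],[0,0,0.8,0,0,0,0.25],[0,0,0.8,0,0,0,0.25],[0,0,0.8,0,0,0,0.25],[0,0,0.6,0,0,0,0.25],[0,0,0.4,0,0,0,0.25],[0,0,0.2,0,0,0,0.25],[0,0,0.1,0,0,0,0.25],[0,0,0,0,0,0,0.25],[0,0,0,0,0,0,0.25]]]'
```

```text
clock: 32.02
position: [0.4723, 0.2397, 0.077]
ee_rot: [0.003, 3.141, 0.001]
force: [0.2, -0.1, 0.4]
width: 0.755
```

```bash
python3 -m pendant '[[[0.03,0.02,0.12,0,0,0,0.3],[0,0,0,0,0,0,0.4],[0,0,0,0,0,0,0.5],[0,0,0,0,0,0,0.65],[0,0,0,0,0,0,0.65],[0,0,0,0,0,0,0.65],[0,0,0,0,0,0,0.65]]]' 15
```

```text
clock: 32.6
position: [0.4708, 0.241, 0.0719]
ee_rot: [0.001, 3.141, 0.001]
force: [-1.4, -0.4, 4.2]
width: 0.528
```

```bash
python3 -m pendant '[[[0,0,-0.1,0,0,0,0.65],[0,0,-0.3,0,0,0,0.65],[0,0,-0.6,0,0,0,0.65],[0,0,-0.7,0,0,0,0.65],[0,0,-0.8,0,0,0,0.65],[0,0,-0.8,0,0,0,0.65],[0,0,-0.8,0,0,0,0.65],[0,-0.2,-0.7,0,0,0,0.65],[0.03,-0.5,-0.3,0,0,0,0.65],[0.03,-0.7,0,0,0,0,0.65],[0.03,-0.75,0,0,0,0,0.65],[0.03,-0.75,0,0,0,0,0.65],[0.03,-0.75,0,0,0,0,0.65],[0.03,-0.75,0,0,0,0,0.65],[0.03,-0.75,0,0,0,0,0.65],[0.03,-0.75,0,0,0,0,0.65]]]'
python3 -m pendant '[[[0.03,-0.75,0,0,0,0,0.65],[0.03,-0.75,0,0,0,0,0.65],[0.03,-0.75,0,0,0,0,0.65],[0,-0.75,0,0,0,0,0.65],[0,-0.75,0,0,0,0,0.65],[0,-0.75,0,0,0,0,0.65],[0,-0.75,0,0,0,0,0.65],[0,-0.5,0,0,0,0,0.65],[0,-0.2,0,0,0,0,0.65],[0,0,0,0,0,0,0.65],[0,0,0,0,0,0,0.65]]]'
```

```text
clock: 33.93
position: [0.4602, 0.0033, 0.2757]
ee_rot: [-0.001, -3.142, -0.0]
force: [1.4, -0.4, -1.3]
width: 0.525
clock: 34.85
position: [0.4568, -0.2324, 0.2753]
ee_rot: [-0.002, -3.141, -0.001]
force: [0.6, 0.0, 0.1]
width: 0.525
```

```bash
python3 -m pendant '[[[0,0.03,0.3,0,0,0,0.65],[0,0,0.5,0,0,0,0.65],[0,0,0.5,0,0,0,0.65],[0,0,0.4,0,0,0,0.65],[0,0,0.3,0,0,0,0.65],[0,0,0.2,0,0,0,0.65],[0,0,0.1,0,0,0,0.65],[0,0,0,0,0,0,0.65],[0,0,0,0,0,0,0.65]]]'
```

```text
clock: 35.6
position: [0.4573, -0.2315, 0.1839]
ee_rot: [0.0, 3.141, 0.0]
force: [-0.0, -0.5, 0.3]
width: 0.528
```

```bash
python3 -m pendant '[[[0,0.01,0.1,0,0,0,0.65],[0,0,0.07,0,0,0,0.65],[0,0,0.04,0,0,0,0.65],[0,0,0.03,0,0,0,0.65],[0,0,0.015,0,0,0,0.65],[0,0,0,0,0,0,0.65],[0,0,0,0,0,0,0.65]]]'
```

```text
clock: 36.18
position: [0.4571, -0.2317, 0.1738]
ee_rot: [0.002, 3.141, 0.0]
force: [-2.4, 0.2, 6.3]
width: 0.529
```

Touched down at the grip height it had before. Releasing.

```bash
python3 -m pendant '[[[0,0,-0.02,0,0,0,0.5],[0,0,0,0,0,0,0.35],[0,0,0,0,0,0,0.25],[0,0,0,0,0,0,0.25],[0,0,0,0,0,0,0.25],[0,0,-0.3,0,0,0,0.25],[0,0,-0.6,0,0,0,0.25],[0,0,-0.8,0,0,0,0.25],[0,0,-0.8,0,0,0,0.25],[0,0,-0.6,0,0,0,0.25],[0,0,-0.3,0,0,0,0.1],[0,0.5,0,0,0,0,0],[0,0.7,0,0,0,0,0],[0,0.8,0,0,0,0,0],[0,0.8,0,0,0,0,0],[0,0.8,0,0,0,0,0],[0,0.8,0,0,0,0,0]]]'; python3 - <<'E'
from m import *
for n in ["top","side"]:
    d=grab(n,n+"9");P=cloud(d)
    print("egg",circ(d,P,near(d,P,"egg",.46,-.23,.05),.177,.19))
    print("cup",circ(d,P,near(d,P,"cup",.62,.24,.08),.118,.135))
E
```

```text
clock: 37.6
position: [0.4568, -0.0542, 0.3102]
ee_rot: [0.002, 3.141, 0.0]
force: [1.5, 0.2, 0.8]
width: 0.999
egg (array([ 0.4564, -0.2309]), 47.2, array([ 0.4561, -0.2306]), array([44.5, 46.3]), 70)
cup (array([0.6191, 0.2375]), 63.0, array([0.6192, 0.2376]), array([61.1, 61.7]), 463)
egg (array([ 0.4571, -0.233 ]), 54.1, array([ 0.4573, -0.2309]), array([44.1, 52.3]), 49)
cup (array([0.6199, 0.2384]), 64.2, array([0.6202, 0.2386]), array([60.8, 63.7]), 495)
```

View pics/side9.png

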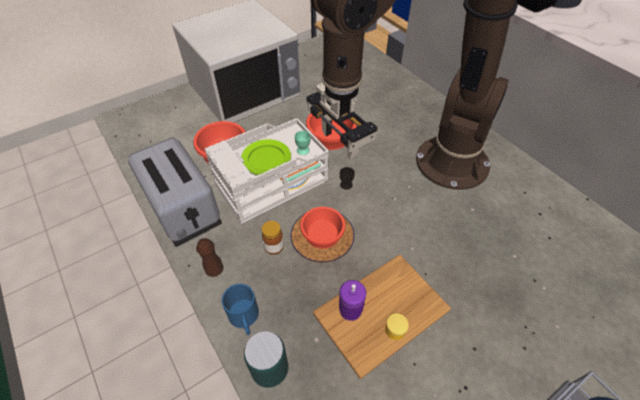

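The egg cup is back within about 1 mm of its start, upright at (302,143). Now the straw cup.

```bash
python3 -m pendant '[[[-0.3,0.5,0,0,0,0,0],[-0.4,0.7,0,0,0,0,0],[-0.4,0.75,0,0,0,0,0],[-0.4,0.75,0,0,0,0,0],[-0.4,0.75,0,0,0,0,0],[-0.4,0.75,0,0,0,0,0],[-0.4,0.75,0,0,0,0,0],[-0.4,0.75,0,0,0,0,0],[-0.4,0.7,0,0,0,0,0],[-0.38,0.5,0,0,0,0,0],[-0.2,0.3,0,0,0,0,0],[0,0.1,0,0,0,0,0],[0,0,0,0,0,0,0],[0,0,0,0,0,0,0]]]'
```

```text
clock: 38.87
position: [0.6204, 0.2349, 0.31]
ee_rot: [-0.003, -3.141, 0.001]
force: [-0.1, 0.2, 0.2]
width: 1.002
```

```bash
python3 -m pendant '[[[0,0.1,0.3,0,0,0,0],[0,0,0.6,0,0,0,0],[0,0,0.7,0,0,0,0],[0,0,0.7,0,0,0,0],[0,0,0.7,0,0,0,0],[0,0,0.7,0,0,0,0],[0,0,0.5,0,0,0,0],[0,0,0.3,0,0,0,0],[0,0,0.2,0,0,0,0],[0,0,0.1,0,0,0,0],[0,0,0,0,0,0,0],[0,0,0,0,0,0,0]]]'
```

```text
clock: 39.87
position: [0.6212, 0.2403, 0.1192]
ee_rot: [0.002, 3.14, 0.001]
force: [-0.3, 0.7, 1.0]
width: 1.001
```

```bash
python3 -m pendant '[[[0.02,-0.03,0.075,0,0,0,0],[0,0,0,0,0,0,0.2],[0,0,0,0,0,0,0.3],[0,0,0,0,0,0,0.5],[0,0,0,0,0,0,0.5],[0,0,0,0,0,0,0.5],[0,0,0,0,0,0,0.5],[0,0,0,0,0,0,0.5]]]' 15
```

```text
clock: 40.53
position: [0.6199, 0.2391, 0.1153]
ee_rot: [0.001, 3.141, 0.0]
force: [-0.1, -0.4, 1.6]
width: 0.692
```

```bash
python3 -m pendant '[[[0,0,-0.1,0,0,0,0.5],[0,0,-0.3,0,0,0,0.5],[0,0,-0.6,0,0,0,0.5],[0,0,-0.7,0,0,0,0.5],[0,0,-0.7,0,0,0,0.5],[0,0,-0.7,0,0,0,0.5],[0,0,-0.7,0,0,0,0.5],[0,0,-0.7,0,0,0,0.5],[0,0,-0.6,0,0,0,0.5],[0.1,-0.3,-0.3,0,0,0,0.5],[0.2,-0.6,-0.1,0,0,0,0.5],[0.23,-0.7,0,0,0,0,0.5],[0.23,-0.7,0,0,0,0,0.5],[0.23,-0.7,0,0,0,0,0.5],[0.23,-0.7,0,0,0,0,0.5],[0.23,-0.7,0,0,0,0,0.5],[0.23,-0.7,0,0,0,0,0.5],[0.23,-0.7,0,0,0,0,0.5]]]'
python3 -m pendant '[[[0.23,-0.7,0,0,0,0,0.5],[0.23,-0.7,0,0,0,0,0.5],[0.23,-0.7,0,0,0,0,0.5],[0.23,-0.7,0,0,0,0,0.5],[0.23,-0.7,0,0,0,0,0.5],[0.23,-0.7,0,0,0,0,0.5],[0.23,-0.7,0,0,0,0,0.5],[0.23,-0.7,0,0,0,0,0.5],[0.23,-0.7,0,0,0,0,0.5],[0.23,-0.7,0,0,0,0,0.5],[0.1,-0.4,0,0,0,0,0.5],[0,-0.2,0,0,0,0,0.5],[0,0,0,0,0,0,0.5],[0,0,0,0,0,0,0.5]]]'
```

```text
clock: 42.03
position: [0.5414, 0.0049, 0.335]
ee_rot: [-0.002, -3.141, -0.0]
force: [0.5, -0.8, -0.4]
width: 0.694
clock: 43.2
position: [0.4468, -0.2961, 0.3348]
ee_rot: [-0.001, -3.141, -0.001]
force: [1.2, 1.1, -1.3]
width: 0.691
```

```bash
python3 -m pendant '[[[-0.1,-0.04,0.2,0,0,0,0.5],[0,0,0.4,0,0,0,0.5],[0,0,0.5,0,0,0,0.5],[0,0,0.5,0,0,0,0.5],[0,0,0.4,0,0,0,0.5],[0,0,0.3,0,0,0,0.5],[0,0,0.2,0,0,0,0.5],[0,0,0.1,0,0,0,0.5],[0,0,0,0,0,0,0.5],[0,0,0,0,0,0,0.5]]]'
```

```text
clock: 44.03
position: [0.4513, -0.2981, 0.2314]
ee_rot: [0.0, 3.141, -0.0]
force: [0.2, -0.3, -1.1]
width: 0.69
```

```bash
python3 -m pendant '[[[0,0,0.15,0,0,0,0.5],[0,0,0.1,0,0,0,0.5],[0,0,0.05,0,0,0,0.5],[0,0,0.03,0,0,0,0.5],[0,0,0.02,0,0,0,0.5],[0,0,0,0,0,0,0.5],[0,0,0,0,0,0,0.5]]]'
```

```text
clock: 44.62
position: [0.4509, -0.2984, 0.2173]
ee_rot: [0.001, 3.141, 0.0]
force: [-0.7, 0.8, -0.7]
width: 0.693
```

```bash
python3 -m pendant '[[[0,0,0.02,0,0,0,0.5],[0,0,0.015,0,0,0,0.5],[0,0,0,0,0,0,0.5],[0,0,0,0,0,0,0.5]]]'
```

```text
clock: 44.95
position: [0.4513, -0.2988, 0.2171]
ee_rot: [0.002, 3.14, -0.0]
force: [-3.7, 3.0, 12.1]
width: 0.693
```

Firm contact (12 N). Ease up slightly, release, rise past the straw and step clear.

```bash
python3 -m pendant '[[[0,0,-0.04,0,0,0,0.4],[0,0,0,0,0,0,0.2],[0,0,0,0,0,0,0],[0,0,0,0,0,0,0],[0,0,0,0,0,0,0],[0,0,-0.3,0,0,0,0],[0,0,-0.6,0,0,0,0],[0,0,-0.7,0,0,0,0],[0,0,-0.7,0,0,0,0],[0,0,-0.7,0,0,0,0],[0,0,-0.5,0,0,0,0],[0.3,0.3,-0.2,0,0,0,0],[0.3,0.7,0,0,0,0,0],[0.3,0.7,0,0,0,0,0],[0.2,0.7,0,0,0,0,0],[0,0.8,0,0,0,0,0],[0,0.8,0,0,0,0,0],[0,0.5,0,0,0,0,0],[0,0,0,0,0,0,0],[0,0,0,0,0,0,0]]]'; python3 - <<'E'
from m import *
for n in ["top","side"]:
    d=grab(n,n+"10");P=cloud(d);H=hsv(d)
    print("cup",circ(d,P,near(d,P,"cup",.46,-.29,.08),.222,.24))
    print("egg",circ(d,P,near(d,P,"egg",.46,-.23,.05),.177,.19))
    print("bowl",circ(d,P,near(d,P,"bowl",.545,-.005,.09),.045,.065))
    lm=(cv2.inRange(H,(33,130,80),(50,255,255))>0)&(P[...,2]>.11)
    print("plate",circ(d,P,lm,.125,.15))
    print("pot",circ(d,P,near(d,P,"pot",.56,.344,.05),.060,.075))
    print("jar",circ(d,P,near(d,P,"jar",.677,-.049,.05),.088,.103))
E
```

```text
clock: 46.62
position: [0.4071, -0.1175, 0.3653]
ee_rot: [-0.003, 3.141, 0.0]
force: [-0.7, 0.1, 0.3]
width: 1.001
cup None
egg None
bowl (array([ 0.5392, -0.0034]), 129.5, array([ 0.5389, -0.0036]), array([127.3, 128.2]), 495)
plate (array([ 0.5691, -0.2605]), 150.4, array([ 0.5693, -0.2602]), array([147.7, 149.4]), 1627)
pot (array([0.5609, 0.3444]), 52.9, array([0.5613, 0.3443]), array([50.7, 52.3]), 307)
jar (array([ 0.6776, -0.0508]), 50.0, array([ 0.6774, -0.0509]), array([47.8, 49.7]), 287)
cup (array([ 0.4528, -0.2965]), 65.4, array([ 0.4524, -0.2967]), array([62. , 63.9]), 234)
egg (array([ 0.4568, -0.2313]), 50.3, array([ 0.4568, -0.2313]), array([45.2, 49.8]), 55)
bowl (array([ 0.54  , -0.0051]), 132.9, array([ 0.5393, -0.0037]), array([128.9, 131. ]), 475)
plate (array([ 0.571 , -0.2638]), 152.7, array([ 0.5697, -0.2622]), array([145.7, 150.6]), 674)
pot (array([0.5593, 0.3425]), 55.1, array([0.5599, 0.343 ]), array([51.1, 54.3]), 374)
jar (array([ 0.6791, -0.0509]), 53.1, array([ 0.6794, -0.0507]), array([48.6, 52.6]), 237)
```

View pics/side10.png

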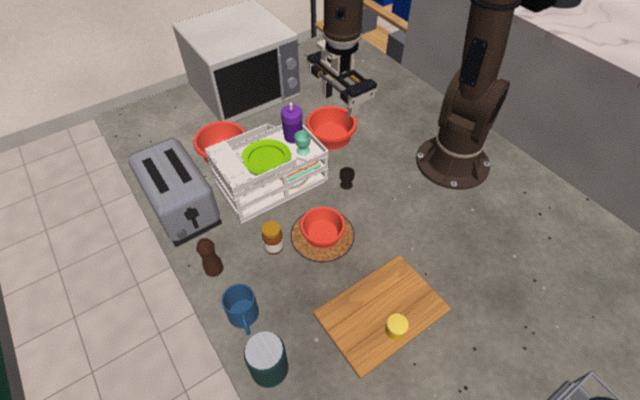

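View pics/top10.png

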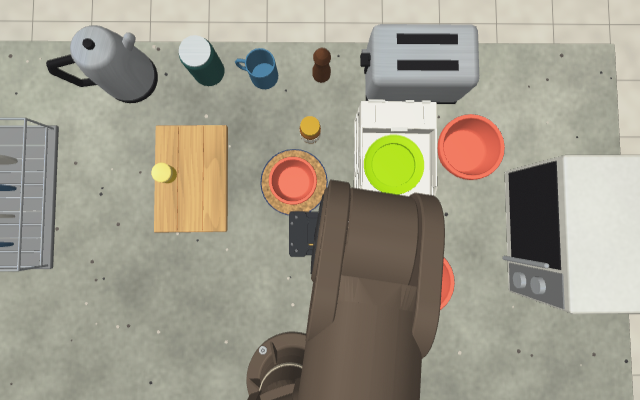

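The side view shows both cups upright in the tier, at (291,122) and (302,143), within about 1 mm of their starts. The bowl is centred on the mat, everything else is in place and the gripper is clear. Handing in.

```bash
python3 -c "
from cell import arm;print(arm.sign_off())"
```

```text
the job is handed in; nothing more can be done
None
```

The job is done and handed in at about 47 s of the 141 s allowed; no verdict is reported. I took the straw cup and then the egg cup out to the board. I then lifted the bowl straight up by its front rim, leaving the plate lying, and set it on the cork mat. After that the egg cup and the straw cup went back to their spots in the tier.

**Last checks:**
- **Bowl:** upright and released, about 1–2 mm from the mat's centre.
- **Cups:** both upright in the tier, about 1 mm from where they started. This last check rests on the side view alone, because the arm hid the tier from the top camera. For the egg cup, the top view had agreed earlier, before the straw cup came back.
- **Plate:** lying flat. It reads 1–3 mm from its start, and the two cameras differ by about 2 mm.
- **Snack pot and honey jar:** unmoved within measuring noise.
- **Gripper:** open and well clear of everything.

One move, the first try at the quarter turn before the bowl, was refused whole for turn values over 1. I reissued it in smaller steps, and nothing had moved.

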